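# Hook the sleeve carrier out of the deep dip tank

### The job

One of the two carriers hanging deep in the dip tank holds a tall hollow steel sleeve, the other a flat round blank. Take the hook rod from its rack, use it to lift the sleeve carrier out by its bar, set it down gently and upright on the drip tray, and hang the hook rod back in its rack as it was. Do not touch the sleeve carrier with the gripper, and leave the blank carrier hanging where it is.

Things in the scene. Friction and masses are not known exactly. Their poses are not given: they have to be found in the camera images.
- hook_rod: Steel hook rod, hanging in a fixed rack. Origin: centre of its flange's underside, z up (flange 16 x 60 x 5 mm lies on 2 plates 110 mm high, 36 mm apart in y; lifts out straight up). Black handle 16 x 16 mm, z 5 to 52 mm. Shank 6 x 14 mm goes down to a foot pointing +x (upper face z -90, underside -95) and an upturned tip, x 25 to 29, top z -83. The bar fits between shank (x 3) and tip (x 25).
- sleeve_carrier: Aluminium carrier, steel sleeve (hollow, 54 mm wide, 32 high) fixed on it, 0.2 kg. Origin: centre of the underside of its 62 x 67 x 3 mm floor plate, z up. Sleeve top at z 35 mm. Uprights at y +-32 carry a level bar along y, 98 mm long, 8 wide, z 63 to 69: hook it at its middle. Same after a half turn. Hangs by the bar ends in one well of the dip tank (see blank_carrier); lifts straight out.
- blank_carrier: Same carrier and axes, with a flat round blank (45 mm wide, 8 high) fixed on it; must stay in the other well. Fixed steel dip tank: rim 148 mm above worktop, two open wells side by side along the carriers' y, each 104 mm in x and 110 in y inside, walls 4 mm, a carrier in the middle of each. Bar ends lie in 26 mm wide notches on rests 84 mm apart.
- drip_tray: Fixed square steel drip tray, 120 x 120 mm, floor 3 mm thick, lip 7 mm high and 3 mm thick. Origin: centre of its underside, z up. Its place and the rod rack's may be swapped.

How it is judged (in metres and radians):
On the way:
1. the sleeve carrier hangs on the hook rod, its underside above the tank's rim (height (world z) of sleeve_carrier above 0.15 m and contact force between hook_rod and sleeve_carrier above 0.5 N), for 0.2 s.
At the end, for the whole second after the job is handed in: The sleeve carrier stands on the drip tray's floor, centre within 30 mm of the tray's centre along each side, upright within 10 degrees, at rest; the rod hangs at rest in its rack within 20 mm of its start, upright within 10 degrees; the blank carrier is within 15 mm of where it hung (x of sleeve_carrier in the frame of drip_tray between -0.03 and 0.03 m and y of sleeve_carrier in the frame of drip_tray between -0.03 and 0.03 m and z of sleeve_carrier in the frame of drip_tray between 0 and 0.007 m and angle between each of sleeve_carrier, hook_rod's own z axis and vertical below 0.17 rad and linear speed of each of sleeve_carrier, hook_rod below 0.02 m/s and distance of hook_rod from where it was at the start of the episode below 0.02 m and contact force between hook_rod and sleeve_carrier below 0.1 N and distance of blank_carrier from where it was at the start of the episode below 0.015 m); the robot touches nothing.
It fails at once if the gripper touches the sleeve carrier (contact force between the fingers and sleeve_carrier above 1 N).
It fails at once if the blank carrier is lifted or shoved more than 30 mm (distance of blank_carrier from where it was at the start of the episode above 0.03 m).
It fails at once if the sleeve carrier is slammed or pressed on the drip tray with more than 30 N (contact force between sleeve_carrier and drip_tray above 30 N).
It also fails if it takes over 61 s, if anything falls off the work surface, if the arm or the gripper's body presses on something with over 40 N, if the wrist force passes 120 N, or if a joint passes its speed limit or range.

### The arm

A 6-joint arm with a two-finger parallel gripper is mounted at the origin on a cart in front of the work surface, level with it; the furniture and walls round the work are solid. World frame = base frame: x ahead of the robot, y to its left, z up, the work surface at z = 0. Lengths are in mm, angles in rad, forces in N, time in s.
With the tool pointing down it reaches from about 275 to 750 mm from the base axis. Payload 10.2 kg.
Tool frame: the origin (TCP) lies at the centre of the arm's flange, where the gripper is bolted on; the fingertips stand 173 mm ahead of it and the grasp point (between the pads) lies 155 mm ahead of it; z points along the fingers, y is the line along which they close (so a half turn about z gives the same grasp; the last joint's range is limited). The gripper opens to 85 mm and grips with 20 to 120 N. Pads are 22 mm wide; open, the fingers measure 114 mm over their backs; the gripper's body (76 mm by 85 mm) begins 54 mm behind the grasp point. The pads swing forward as they close: fully open they stand 13 mm farther back than shut.
Start: joints at [1.117, 0.313, 1.498, -0, 1.331, -0.223], TCP at [120.11, 511.083, 404.694] pointing down, gripper open.
Joint ranges: [-2.94, 2.94], [-0.97, 2.17], [0.19, 2.56], [-1.23, 4.37], [0.02, 3.11], [-2.88, 2.88]. Speed limits (rad/s): [2.39, 2.39, 3.01, 3.14, 3.14, 3.14].

### API

Orientations are given as a unit quaternion [w, x, y, z].
In Python, from rig import ctrl, imaging gives the robot as it stands (ctrl), with the cameras (imaging).
- The arm moves only by the shell command python3 steer.py [OPENING] [FORCE], which reads ROWS from standard input. ROWS is a JSON list of rows, 1 to 8 of them, each of 6 numbers: dx, dy, dz in fractions of the full range, 1 being 750 mm, then a rotation vector rx, ry, rz in shares of pi rad (1.0 is pi rad); each row is the pose to reach, as a shift and turn from the pose commanded when the command began, along the tool's axes at that moment; what a row does not reach only later rows make up. A row lasts 1/10 s, in which the tool goes at most 50 mm and 0.15 rad, less where a joint would pass 70% of its speed; a pose out of reach is approached as far as the arm can. OPENING is the opening from 0.0 (shut) to 1.0 (fully open), set as the command begins (- or left out keeps the last). The fingers move at their own pace and stop on an object; FORCE is the grip in N (left out, the last holds). Time passes only in rows, so rows that do not move let the fingers close. It prints the time, the measured TCP pose, the force, the opening and the grip force at its end. Shift and turn numbers lie between -1 and 1, and a call with a number outside is refused. Input that does not fit is refused with a message, and nothing moves.
- ctrl.sense(): the state, without advancing time (a new reading comes with each control period).
- imaging.capture(name): name is "scene" or "top"; returns the picture (420x560x3 uint8, red, green, blue); there is no depth.
- imaging.calibration(name): a dict with "fx", "fy", "cx", "cy" (pixels), "position" and "attitude" of the camera in the world. Camera axes: x right, y down, z forward; pixel columns grow to the right and rows downward; lengths in mm; the calibration is good to about 2 mm. A picture is of the moment at which its call begins. calibration takes no time and is no camera call.
- ctrl.finish_job(): hands the job in; it is judged then, once.
The state is a dict: "time_s": time; "joints": joint angles; "dq": joint speeds; "tau": joint torques, N m; "eef_pos": TCP position; "ee_rot": TCP orientation; "force": force on the tool from outside, world axes, zero at the start; "wrist_torque": the same for the moment, N m; "grip_width": opening from 0.0 (shut) to 1.0 (fully open); "grip_force": force on a finger pad.
Only numpy, scipy, OpenCV 4.12 (cv2) and the standard library are available. Lean on these libraries where they do the work, as an engineer would, in place of code of your own. Each camera call takes 0.05 s, during which the arm holds its last target. There are 200 camera calls.

## Working session

There is one attempt and no reset: what is moved stays moved. The work goes in short steps, Python scripts to look and compute and a shell command to move; the robot and the scene stay as the last step left them, time stands still between calls to the robot, and variables do not carry over. Pictures are saved under pics/ and viewed, at most 13 in all, crops included, and the job is handed in when it is done.

```bash
ls; mkdir -p pics; python3 - <<'E'
from rig import ctrl, imaging
import cv2
for n in("scene","top"):
    im=imaging.capture(n); cv2.imwrite(f"pics/{n}0.png",im[:,:,::-1]); print(imaging.calibration(n))
print(ctrl.sense())
E
```

```text
pics
rig.py
steer.py
{'fx': 416.587909094702, 'fy': 416.587909094702, 'cx': 280.9642154570204, 'cy': 205.65622841928993, 'position': array([1115.11630086,  523.49964188,  651.44964207]), 'attitude': array([-0.23299691,  0.47722371,  0.76875738, -0.35634543])}
{'fx': 495.149150015195, 'fy': 495.149150015195, 'cx': 273.0534191534455, 'cy': 213.7816164999521, 'position': array([418.0428151 , 264.79239415, 956.94235891]), 'attitude': array([ 0.03264054, -0.69739071,  0.71517685, -0.03320938])}
{'time_s': 0.1, 'joints': array([ 1.11661696e+00,  3.13410602e-01,  1.49835035e+00, -1.15827291e-05,
        1.33103662e+00, -2.23387921e-01]), 'dq': array([ 0.00034523, -0.0009569 , -0.00347746,  0.00068818, -0.00213691,
       -0.00038497]), 'tau': array([ 2.00119728e-03, -4.12898433e+01, -2.60144091e+01, -2.30106352e-04,
        3.02287772e-03, -1.04635643e-05]), 'eef_pos': array([120.08543253, 511.04997854, 404.18776659]), 'ee_rot': array([-1.94916498e-04,  1.15138398e-01,  9.93349277e-01, -5.70085373e-04]), 'force': array([ 0.32967453, -0.00434731,  0.81675175]), 'wrist_torque': array([-0.03186753,  0.00416646, -0.01052708]), 'grip_force': 0.0, 'grip_width': 1.0037901435563286}
```

View pics/scene0.png

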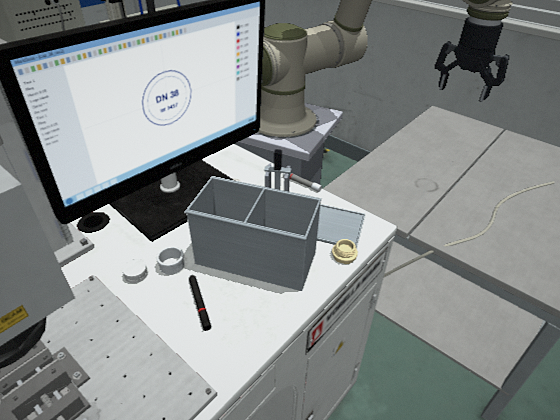

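View pics/top0.png

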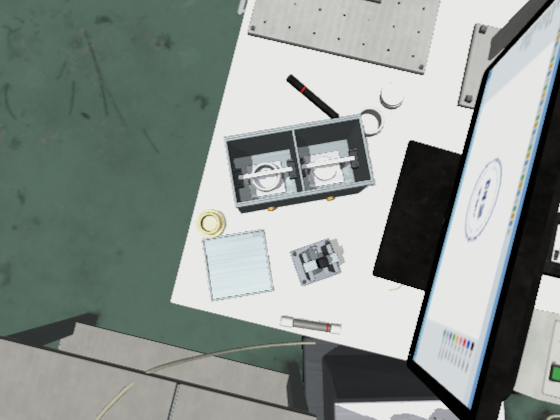

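The scene view shows the tank at about (255,230) with the rack behind it. In the top view the sleeve ring is in the left well (268,180) and the blank in the right well (325,170). The tray is at (238,265) and the rack at (316,261). I'll enlarge the top view next.

```bash
cat > h.py <<'E'
import numpy as np, cv2
from scipy.spatial.transform import Rotation as R
from rig import ctrl, imaging
def rot(q): return R.from_quat([q[1],q[2],q[3],q[0]])
def ray(n,p,z):
    c=imaging.calibration(n); d=rot(c["attitude"]).apply([(p[0]-c["cx"])/c["fx"],(p[1]-c["cy"])/c["fy"],1])
    o=np.array(c["position"]); return o+d*(z-o[2])/d[2]
def proj(n,P):
    c=imaging.calibration(n); v=rot(c["attitude"]).inv().apply(np.array(P)-c["position"])
    return np.array([c["cx"]+c["fx"]*v[0]/v[2],c["cy"]+c["fy"]*v[1]/v[2]])
def tool(dw):  # world shift -> tool axes
    return rot(ctrl.sense()["ee_rot"]).inv().apply(dw)
E
python3 - <<'E'
import cv2
from h import *
im=cv2.imread("pics/top0.png")
cv2.imwrite("pics/c1.png",cv2.resize(im[105:305,190:380],None,fx=3,fy=3,interpolation=cv2.INTER_CUBIC))
a=cv2.resize(im[232:290,284:350],None,fx=9,fy=9,interpolation=cv2.INTER_CUBIC)
cv2.imwrite("pics/c2.png",a)
s=cv2.imread("pics/scene0.png")
cv2.imwrite("pics/c3.png",cv2.resize(s[140:220,240:370],None,fx=6,fy=6,interpolation=cv2.INTER_CUBIC))
for n,p,z in [("top",(238,265),0),("top",(316,261),110),("top",(268,175),140),("top",(325,160),140)]: print(ray(n,p,z))
E
```

```text
[410.26509593 332.7524394    0.        ]
[414.59178273 192.04231144 110.        ]
[559.56743557 269.96911034 140.        ]
[582.55834579 173.96592289 140.        ]
```

View pics/c1.png

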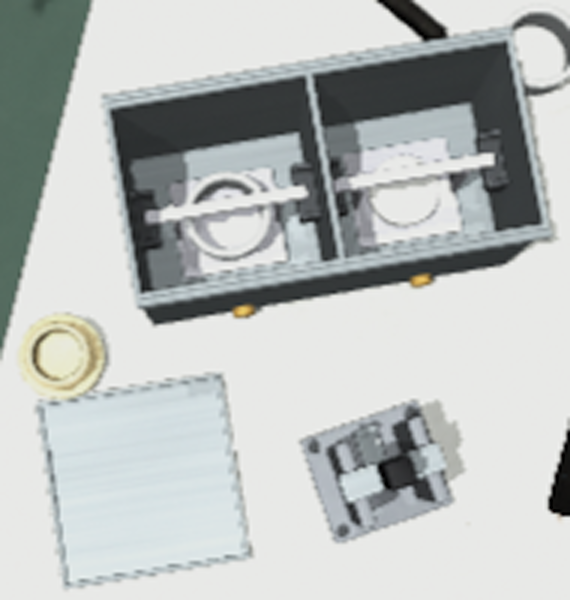

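View pics/c2.png

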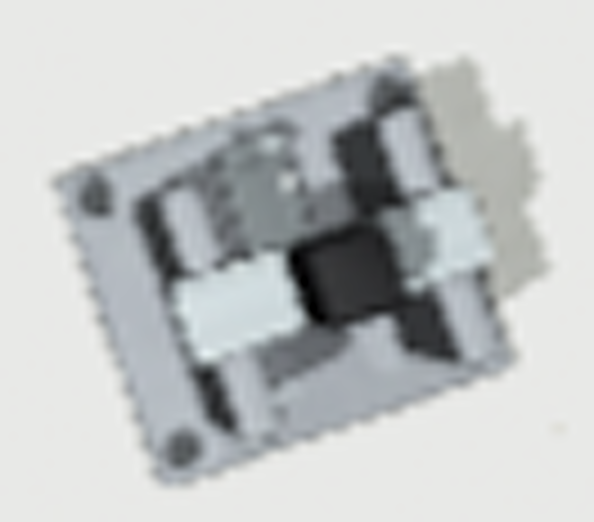

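View pics/c3.png

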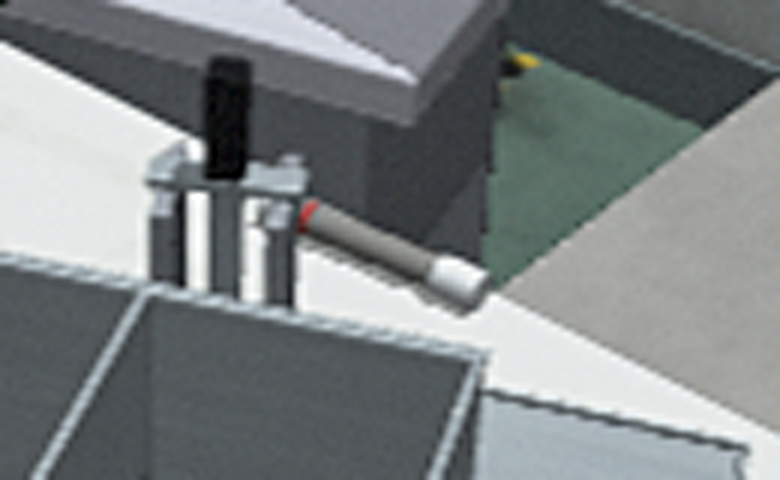

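The enlarged views show the following:
- **Sleeve carrier:** its bar runs from (148,217) to (307,191) in c1, in the left well.
- **Hook rod:** the foot points up in the image (about world +x, yaw about +18°), and the black handle is at (345,275) in c2.
- **Tray:** its corners are at (38,402), (222,375), (250,553) and (66,586) in c1.

Next I turn these pixels into positions.

```bash
python3 - <<'E'
from h import *
np.set_printoptions(precision=1,suppress=True)
c1=lambda p:(p[0]/3+190-.33,p[1]/3+105-.33)
c2=lambda p:(p[0]/9+284-.44,p[1]/9+232-.44)
c3=lambda p:(p[0]/6+240-.42,p[1]/6+140-.42)
def show(name,ps,z,f):
    P=np.array([ray("top",f(p),z) for p in ps])[:,:2]; print(name,P.tolist() and P.round(1).tolist(),"mean",P.mean(0)); return P
ang=lambda a,b:np.degrees(np.arctan2(*(b-a)[::-1]))
rim=show("rim",[(103,97),(508,28),(553,237),(140,305)],148,c1)
print("tank y-axis yaw",ang(rim[1],rim[0])-90,ang(rim[2],rim[3])-90,"x",ang(rim[3],rim[0]),ang(rim[2],rim[1]),"size",np.linalg.norm(rim[1]-rim[0]),np.linalg.norm(rim[3]-rim[0]))
tr=show("tray",[(38,402),(222,375),(250,553),(66,586)],7,c1)
print("tray size",np.linalg.norm(tr[1]-tr[0]),np.linalg.norm(tr[2]-tr[1]))
for z in(60,75,90):
    b=show(f"bar{z}",[(148,217),(307,191)],z,c1); print(np.linalg.norm(b[1]-b[0]),ang(b[1],b[0])-90)
fl=show("flange",[(182,325),(485,235)],115,c2); print(ang(fl[1],fl[0])-90,np.linalg.norm(fl[1]-fl[0]))
# handle: dark blob
im=cv2.imread("pics/top0.png"); g=im.max(2)
# triangulated check: project mean handle top into scene
for z in(110,115,162):
    p=fl.mean(0); print("scene px of flange centre z",z,proj("scene",[*p,z]), "c3",(proj("scene",[*p,z])-[240,140])*6)
a=c2((355,270)); print("top handle@162 ",ray("top",a,162))
E
```

```text
rim [[624.0, 341.6], [657.5, 115.3], [539.3, 95.4], [507.4, 323.2]] mean [582.1 218.9]
tank y-axis yaw 8.41810201546565 7.969048222955081 x 8.971056171727009 9.546922557979325 size 228.77705154219694 118.05333437984827
tray [[462.3, 399.7], [476.6, 281.7], [363.3, 266.6], [345.6, 383.4]] mean [411.9 332.9]
tray size 118.86749415913273 114.29489816823828
bar60 [[571.1, 323.7], [584.7, 226.1]] mean [577.9 274.9]
98.47916340896909 7.954951596363259
bar75 [[568.5, 322.7], [581.9, 226.8]] mean [575.2 274.7]
96.8322488258254 7.954951596363287
bar90 [[565.9, 321.7], [579.1, 227.4]] mean [572.5 274.6]
95.1853342426817 7.95495159636323
flange [[403.9, 213.5], [419.3, 156.0]] mean [411.6 184.7]
14.98529147689672 59.54715199020647
scene px of flange centre z 110 [277.5 170.1] c3 [224.8 180.8]
scene px of flange centre z 115 [277.5 168.3] c3 [225.  169.9]
scene px of flange centre z 162 [277.8 150.6] c3 [226.6  63.5]
top handle@162  [413.6 185.3 162. ]
```

```bash
cat >> h.py <<'E'
def go(x,y,z,yaw=None):
    """tool-axes shift to TCP x,y,z; yaw (deg) = wanted world direction of the tool y line (mod 180)"""
    s=ctrl.sense(); T=rot(s["ee_rot"]); M=T.as_matrix()
    cur=np.degrees(np.arctan2(M[1,1],M[0,1])); 
    d=T.inv().apply(np.array([x,y,z])-s["eef_pos"]); print("t",round(s["time_s"],2),"yaw y",cur.round(1),"tilt",np.degrees(M[:2,2]).round(2),"shift",d.round(1),"J6",s["joints"][5].round(2),"F",s["force"].round(1))
    if yaw is not None:
        e=(yaw-cur+90)%180-90; print("rz",round(-np.radians(e),3))
E
python3 - <<'E'
from h import *
go(411.6,184.7,404.7,105); go(411.6,184.7,404.7,15)
for z in(100,250,400): print(ray("top",(412,358),z),ray("top",(485,75),z))
E
```

```text
t 0.1 yaw y 76.8 tilt [-0.03 -0.06] shift [-3.584e+02 -2.510e+02 -3.000e-01] J6 -0.22 F [ 0.3 -0.   0.8]
rz -0.493
t 0.1 yaw y 76.8 tilt [-0.03 -0.06] shift [-3.584e+02 -2.510e+02 -3.000e-01] J6 -0.22 F [ 0.3 -0.   0.8]
rz 1.078
[247.1667629  34.2373908 100.       ] [ 737.24035951 -121.30035339  100.        ]
[277.07706849  74.59395638 250.        ] [681.36771981 -53.71831414 250.        ]
[306.98737408 114.95052195 400.        ] [625.49508011  13.8637251  400.        ]
```

```bash
python3 - <<'E'
from h import *
def tri(a,b):
    A=[];o=[]
    for n,p in(("top",a),("scene",b)):
        d=ray(n,p,0)-(c:=np.array(imaging.calibration(n)["position"])); d/=np.linalg.norm(d); A.append(np.eye(3)-np.outer(d,d)); o.append(A[-1]@c)
    return np.linalg.solve(A[0]+A[1],o[0]+o[1])
P=tri((411,359),(262,131)); print(P.round(), proj("top",P),proj("scene",P))
for z in(200,300,400,500): print(z,ray("scene",(258,5),z).round())
E
```

```text
[240.  43.  90.] [405.49840281 361.23746038] [258.32977158 130.29480544]
200 [-485. -346.  200.]
300 [-130. -153.  300.]
400 [224.  39. 400.]
500 [578. 232. 500.]
```

Units first: shifts go in shares of 750 mm and turns go in shares of pi rad. So -320 mm is -0.4267, -224 mm is -0.2987, 1.078 rad is 0.3431.

```bash
echo '[[-0.04, -0.0267, 0, 0, 0, 0.0318], [-0.096, -0.0667, 0, 0, 0, 0.0764], [-0.1533, -0.1067, 0, 0, 0, 0.121], [-0.2107, -0.1467, 0, 0, 0, 0.1655], [-0.2667, -0.1867, 0, 0, 0, 0.2101], [-0.324, -0.2267, 0, 0, 0, 0.2546], [-0.3813, -0.2667, 0, 0, 0, 0.2992], [-0.4267, -0.2987, 0, 0, 0, 0.3431]]' | python3 steer.py 1.0; python3 -c "
from h import *
go(411.6,184.7,404.7,15)"
```

```text
time_s: 0.9
eef_pos: [378.2, 221.4, 404.7]
ee_rot: [-0.0, 0.611, 0.792, 0.0]
force: [1.1, 1.0, 0.0]
grip_width: 1.006
grip_force: 0.0
t 0.9 yaw y 14.7 tilt [-0.    0.01] shift [-44.  23.  -0.] J6 0.0 F [1.1 1.  0. ]
rz -0.006
```

Scaled: 50 mm is 0.0667, -44 mm is -0.0587.

```bash
echo '[[-0.0293, 0.016, 0, 0, 0, 0], [-0.0587, 0.0307, 0, 0, 0, 0], [-0.0587, 0.0307, 0.04, 0, 0, 0], [-0.0587, 0.0307, 0.0667, 0, 0, 0], [-0.0587, 0.0307, 0.0667, 0, 0, 0], [-0.0587, 0.0307, 0.0667, 0, 0, 0]]' | python3 steer.py; python3 - <<'E'
from h import *
go(411.6,184.7,296,15)
im=imaging.capture("scene")[:,:,::-1]; cv2.imwrite("pics/s1.png",cv2.resize(im[70:210,210:380],None,fx=4,fy=4,interpolation=cv2.INTER_CUBIC))
E
```

```text
time_s: 1.5
eef_pos: [411.1, 186.8, 355.2]
ee_rot: [-0.0, 0.609, 0.793, -0.0]
force: [0.8, -0.4, -0.7]
grip_width: 1.003
grip_force: 0.0
t 1.5 yaw y 15.0 tilt [-0.  0.] shift [-2.2 -0.  59.2] J6 -0.1 F [ 0.8 -0.4 -0.7]
rz 0.0
```

View pics/s1.png

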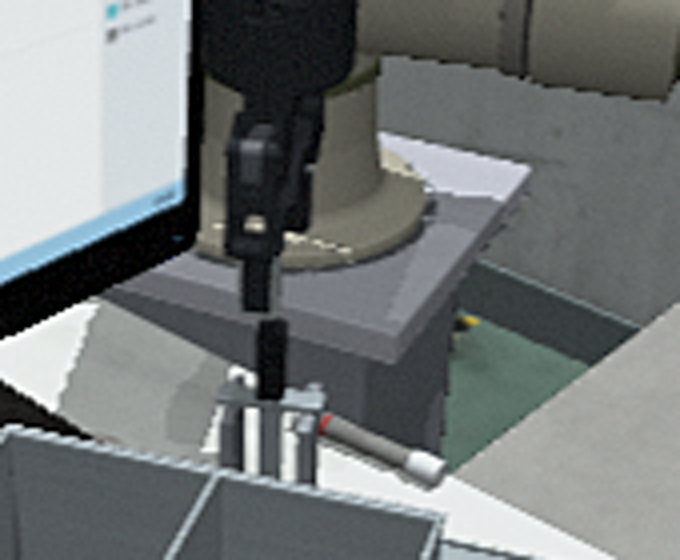

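The handle is at x 258–286 in s1 and the near fingertip is at x 245–275, above it. I'll check this by projecting where the finger should appear.

```bash
python3 - <<'E'
from h import *
p=ctrl.sense()["eef_pos"]; u=np.array([.966,.259,0])
for k in(43,48,57): print(k,(proj("scene",p+u*k+[0,0,-165])-[210,70])*4, (proj("scene",p+u*k+[0,0,-140])-[210,70])*4)
for q in([411.6,184.7],[411,187]): print((proj("scene",[*q,162])-[210,70])*4)
E
```

```text
43 [259.77965901 318.99249698] [260.21834638 276.86771762]
48 [257.84798883 324.05646776] [258.25211542 281.83775704]
57 [254.3276059  333.28532912] [254.66790505 290.89756088]
[271.03585536 322.28010464]
[275.28459641 322.79842118]
```

The projections match the picture within 1 mm, so I'll go down and grip.

Scaled: 59 mm is 0.0787, 45 mm is 0.06.

```bash
echo '[[-0.0027, 0, 0.0267, 0, 0, 0], [-0.0027, 0, 0.06, 0, 0, 0], [-0.0027, 0, 0.0787, 0, 0, 0], [-0.0027, 0, 0.0787, 0, 0, 0], [-0.0027, 0, 0.0787, 0, 0, 0]]' | python3 steer.py; echo '[[0, 0, 0, 0, 0, 0], [0, 0, 0, 0, 0, 0], [0, 0, 0, 0, 0, 0], [0, 0, 0, 0, 0, 0], [0, 0, 0, 0, 0, 0], [0, 0, 0, 0, 0, 0], [0, 0, 0, 0, 0, 0], [0, 0, 0, 0, 0, 0]]' | python3 steer.py 0.0 80; echo '[[0, 0, 0, 0, 0, 0], [0, 0, 0, 0, 0, 0], [0, 0, 0, 0, 0, 0], [0, 0, 0, 0, 0, 0]]' | python3 steer.py
```

```text
time_s: 2.05
eef_pos: [411.8, 184.9, 296.9]
ee_rot: [0.001, 0.609, 0.793, 0.001]
force: [0.5, 0.1, -0.7]
grip_width: 0.997
grip_force: 0.0
time_s: 2.85
eef_pos: [411.5, 184.8, 296.0]
ee_rot: [0.0, 0.609, 0.793, 0.0]
force: [-1.3, -0.1, 5.7]
grip_width: 0.174
grip_force: 77.9
time_s: 3.25
eef_pos: [411.5, 184.8, 296.0]
ee_rot: [0.0, 0.609, 0.793, 0.0]
force: [-1.6, 0.2, 5.8]
grip_width: 0.178
grip_force: 77.9
```

Scaled: -160 mm is -0.2133, -145 mm is -0.1933.

```bash
echo '[[0, 0, -0.0067, 0, 0, 0], [0, 0, -0.0267, 0, 0, 0], [0, 0, -0.06, 0, 0, 0], [0, 0, -0.0933, 0, 0, 0], [0, 0, -0.1267, 0, 0, 0], [0, 0, -0.16, 0, 0, 0], [0, 0, -0.1933, 0, 0, 0], [0, 0, -0.2133, 0, 0, 0]]' | python3 steer.py;  echo '[[0, 0, 0, 0, 0, 0], [0, 0, 0, 0, 0, 0]]' | python3 steer.py; python3 - <<'E'
from h import *
b=np.array([575.2,274.7]); u=np.array([np.cos(np.radians(8.2)),np.sin(np.radians(8.2))])
print(b-u*14,b-u*38)
go(*(b-u*14),456,8.2)
for n in("scene","top"):
    im=imaging.capture(n)[:,:,::-1]; cv2.imwrite(f"pics/{n}2.png",im)
a=cv2.imread("pics/scene2.png")[60:240,170:350]; t=cv2.imread("pics/top2.png")[130:310,210:390]
cv2.imwrite("pics/both2.png",cv2.resize(np.hstack([a,t]),None,fx=2.2,fy=2.2,interpolation=cv2.INTER_CUBIC))
E
```

```text
time_s: 4.05
eef_pos: [411.3, 184.8, 457.5]
ee_rot: [0.001, 0.609, 0.793, 0.001]
force: [-0.4, 0.2, -2.0]
grip_width: 0.172
grip_force: 77.9
time_s: 4.25
eef_pos: [411.4, 184.7, 454.9]
ee_rot: [-0.0, 0.609, 0.793, -0.0]
force: [0.4, -0.7, -1.2]
grip_width: 0.178
grip_force: 78.0
[561.34313277 272.70319493] [537.58850323 269.28010052]
t 4.25 yaw y 15.0 tilt [-0.05 -0.01] shift [ 46.1 167.6  -1.2] J6 -0.1 F [ 0.4 -0.7 -1.2]
rz 0.119
```

View pics/both2.png

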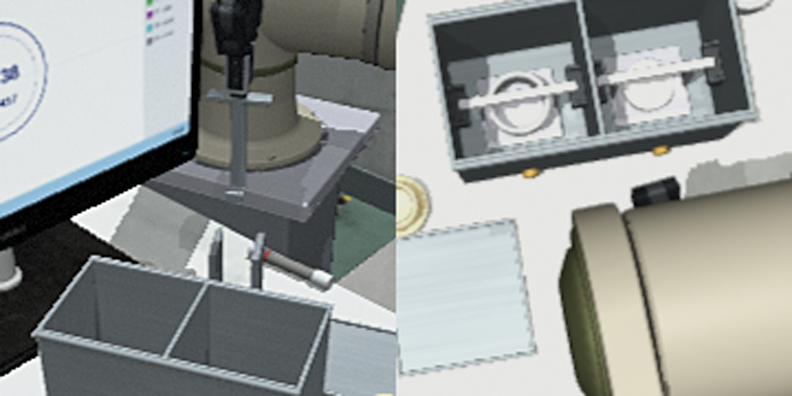

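The left half shows the rod held upright, with the flange at (241,97) and the foot at (235,190). Both carriers still hang in place in the right half.

Scaled: 168 mm is 0.224, 160 mm is 0.2133, 0.119 rad is 0.0379.

```bash
python3 -c "
from h import *
u=np.array([.966,.259])
f=np.array([411.4,184.7])
for n in ('flange',):
  print((proj('scene',[*f,271])-[170,60])*2.2,(proj('scene',[*(f+u*27),176])-[170,60])*2.2)"
echo '[[0.0107, 0.04, 0, 0, 0, 0.0095], [0.024, 0.0867, 0, 0, 0, 0.0191], [0.0373, 0.1333, 0, 0, 0, 0.0286], [0.0507, 0.18, 0, 0, 0, 0.0379], [0.0613, 0.2133, 0, 0, 0, 0.0379], [0.0613, 0.224, 0, 0, 0, 0.0379], [0.0613, 0.224, 0, 0, 0, 0.0379], [0.0613, 0.224, 0, 0, 0, 0.0379]]' | python3 steer.py;  echo '[[0, 0, 0.0267, 0, 0, 0], [0, 0, 0.0533, 0, 0, 0], [0, 0, 0.0733, 0, 0, 0], [0, 0, 0.0733, 0, 0, 0], [0, 0, 0.0733, 0, 0, 0], [0, 0, 0.0733, 0, 0, 0]]' | python3 steer.py; python3 -c "
from h import *
go(561.3,272.7,380,8.2)
im=imaging.capture('top')[:,:,::-1]; cv2.imwrite('pics/top3.png',cv2.resize(im[100:230,200:390],None,fx=4,fy=4,interpolation=cv2.INTER_CUBIC))"
```

```text
[238.7296669   98.03185667] [231.92685952 201.39908297]
time_s: 5.15
eef_pos: [561.7, 272.6, 454.8]
ee_rot: [-0.0, 0.655, 0.756, -0.001]
force: [0.8, -0.3, -0.8]
grip_width: 0.179
grip_force: 78.4
time_s: 5.75
eef_pos: [561.7, 272.6, 402.0]
ee_rot: [0.001, 0.655, 0.756, 0.001]
force: [-0.6, 0.1, -1.4]
grip_width: 0.179
grip_force: 78.5
t 5.75 yaw y 8.2 tilt [0.11 0.03] shift [ 0.1 -0.4 22. ] J6 0.12 F [-0.6  0.1 -1.4]
rz -0.0
```

View pics/top3.png

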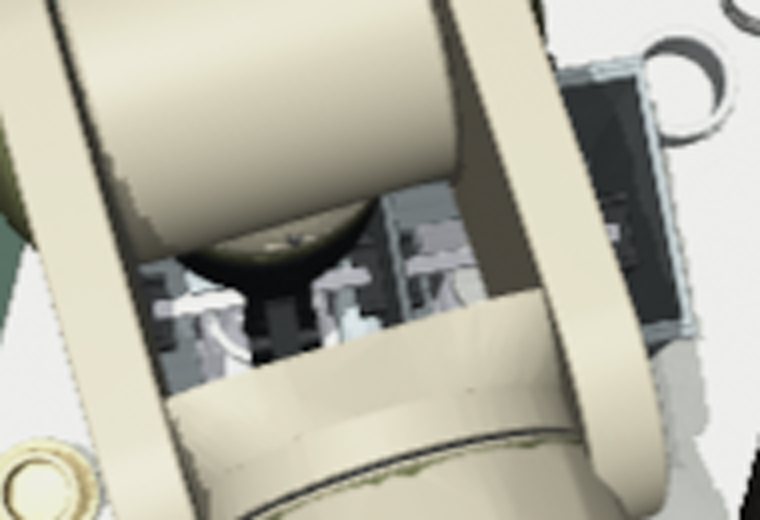

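The arm covers most of the well in top3, but the bar end at (195,300) and the gripper at (285,320) line up. Next I feel for the bar top.

Scaled: 26 mm is 0.0347, 24 mm is 0.032.

```bash
echo '[[0, 0, 0.016, 0, 0, 0], [0, 0, 0.0293, 0, 0, 0], [0, 0, 0.0293, 0, 0, 0], [0, 0, 0.032, 0, 0, 0], [0, 0, 0.0347, 0, 0, 0], [0, 0, 0.0347, 0, 0, 0]]' | python3 steer.py | grep -E "time|eef|force"; echo '[[0, 0, 0.0013, 0, 0, 0], [0, 0, 0.0027, 0, 0, 0], [0, 0, 0.004, 0, 0, 0], [0, 0, 0.0053, 0, 0, 0], [0, 0, 0.0053, 0, 0, 0]]' | python3 steer.py| grep -E "time|eef|force";echo '[[0, 0, 0.0013, 0, 0, 0], [0, 0, 0.0027, 0, 0, 0], [0, 0, 0.004, 0, 0, 0], [0, 0, 0.004, 0, 0, 0]]' | python3 steer.py| grep -E "time|eef|force"
```

```text
time_s: 6.4
eef_pos: [561.8, 272.7, 374.6]
force: [-0.1, -0.6, -0.9]
grip_force: 78.5
time_s: 6.9
eef_pos: [561.8, 272.7, 370.5]
force: [-0.2, -0.3, -1.1]
grip_force: 78.5
time_s: 7.3
eef_pos: [561.8, 272.7, 367.5]
force: [0.0, -0.4, -1.4]
grip_force: 78.5
```

Scaled: 3 mm is 0.004, 2 mm is 0.0027.

```bash
for i in 1 2; do echo '[[0, 0, 0.0013, 0, 0, 0], [0, 0, 0.0027, 0, 0, 0], [0, 0, 0.004, 0, 0, 0], [0, 0, 0.004, 0, 0, 0]]' | python3 steer.py| grep -E "eef|^force"; done
```

```text
eef_pos: [561.8, 272.7, 364.5]
force: [-0.3, 0.1, 0.3]
eef_pos: [561.8, 272.7, 362.0]
force: [-0.6, 0.4, 1.4]
```

Scaled: 2 mm is 0.0027, 1 mm is 0.0013.

```bash
echo '[[0, 0, 0.0013, 0, 0, 0], [0, 0, 0.0027, 0, 0, 0], [0, 0, 0.0027, 0, 0, 0], [0, 0, 0.0027, 0, 0, 0]]' | python3 steer.py| grep -E "eef|^force|torq"; python3 -c "
from h import *
s=ctrl.sense();print(s['wrist_torque'],s['force']);go(561,272,380,8)"
```

```text
eef_pos: [561.7, 272.8, 361.8]
force: [-3.0, -1.2, 11.6]
[-0.18142274  0.90339552  0.02897103] [-2.95100275 -1.20388936 11.56693027]
t 8.5 yaw y 8.2 tilt [0.13 0.04] shift [ -0.7  -0.7 -18.2] J6 0.12 F [-3.  -1.2 11.6]
rz 0.004
```

The bar top is felt at TCP z ≈ 362. I'll go up, back off 26 mm along −hook x, and go down beside the bar.

Scaled: -26 mm is -0.0347, -16 mm is -0.0213.

```bash
echo '[[0, 0, -0.0107, 0, 0, 0], [0, 0, -0.0213, 0, 0, 0], [0, -0.0173, -0.0213, 0, 0, 0], [0, -0.0347, -0.0213, 0, 0, 0], [0, -0.0347, -0.0213, 0, 0, 0], [0, -0.0347, -0.0107, 0, 0, 0], [0, -0.0347, 0, 0, 0, 0], [0, -0.0347, 0, 0, 0, 0]]' | python3 steer.py| grep -E "eef|^force"; echo '[[0, 0, 0.0067, 0, 0, 0], [0, 0, 0.0133, 0, 0, 0], [0, 0, 0.02, 0, 0, 0], [0, 0, 0.0253, 0, 0, 0], [0, 0, 0.0253, 0, 0, 0], [0, 0, 0.0253, 0, 0, 0]]' | python3 steer.py| grep -E "eef|^force"
```

```text
eef_pos: [536.4, 268.9, 357.8]
force: [0.3, 0.2, -0.9]
eef_pos: [536.1, 269.0, 340.8]
force: [0.1, -0.2, -1.1]
```

Scaled: 26 mm is 0.0347, 22 mm is 0.0293.

```bash
echo '[[0, 0.0067, 0, 0, 0, 0], [0, 0.0133, 0, 0, 0, 0], [0, 0.0187, 0, 0, 0, 0], [0, 0.024, 0, 0, 0, 0], [0, 0.0293, 0, 0, 0, 0], [0, 0.0347, 0, 0, 0, 0], [0, 0.0347, 0, 0, 0, 0], [0, 0.0347, 0, 0, 0, 0]]' | python3 steer.py| grep -E "eef|^force"; echo '[[0, 0, -0.0027, 0, 0, 0], [0, 0, -0.0053, 0, 0, 0], [0, 0, -0.008, 0, 0, 0], [0, 0, -0.0107, 0, 0, 0], [0, 0, -0.0133, 0, 0, 0], [0, 0, -0.0133, 0, 0, 0], [0, 0, -0.0133, 0, 0, 0]]' | python3 steer.py| grep -E "eef|^force"
```

```text
eef_pos: [561.8, 272.7, 340.6]
force: [-0.0, -0.3, -1.5]
eef_pos: [561.8, 272.7, 350.7]
force: [0.1, -0.2, -0.8]
```

Scaled: -8 mm is -0.0107, -6 mm is -0.008.

```bash
echo '[[0, 0, -0.0013, 0, 0, 0], [0, 0, -0.0027, 0, 0, 0], [0, 0, -0.004, 0, 0, 0], [0, 0, -0.0053, 0, 0, 0], [0, 0, -0.008, 0, 0, 0], [0, 0, -0.0107, 0, 0, 0], [0, 0, -0.0107, 0, 0, 0], [0, 0, -0.0107, 0, 0, 0]]' | python3 steer.py| grep -E "eef|^force"; python3 -c "
from h import *
s=ctrl.sense();print(s['wrist_torque'],s['force'])"
```

```text
eef_pos: [561.8, 272.7, 358.7]
force: [0.9, 0.2, -2.6]
[ 0.00834594  0.02770127 -0.00847932] [ 0.89146705  0.16587566 -2.62249806]
```

```bash
echo '[[0, 0, -0.0067, 0, 0, 0], [0, 0, -0.016, 0, 0, 0], [0, 0, -0.0267, 0, 0, 0], [0, 0, -0.04, 0, 0, 0], [0, 0, -0.0533, 0, 0, 0], [0, 0, -0.0667, 0, 0, 0], [0, 0, -0.08, 0, 0, 0], [0, 0, -0.0933, 0, 0, 0]]' | python3 steer.py| grep -E "eef|^force"; echo '[[0, 0, -0.0133, 0, 0, 0], [0, 0, -0.0267, 0, 0, 0], [0, 0, -0.04, 0, 0, 0], [0, 0, -0.0533, 0, 0, 0], [0, 0, -0.0667, 0, 0, 0], [0, 0, -0.08, 0, 0, 0], [0, 0, -0.0933, 0, 0, 0], [0, 0, -0.1067, 0, 0, 0]]' | python3 steer.py| grep -E "eef|^force";  echo '[[0, 0, 0, 0, 0, 0], [0, 0, 0, 0, 0, 0], [0, 0, 0, 0, 0, 0], [0, 0, 0, 0, 0, 0]]' | python3 steer.py| grep -E "eef|^force"; python3 - <<'E'
from h import *
for n in("scene","top"):
    im=imaging.capture(n)[:,:,::-1]; cv2.imwrite(f"pics/{n}4.png",im)
a=cv2.imread("pics/scene4.png")[60:300,170:370]
cv2.imwrite("pics/s4.png",cv2.resize(a,None,fx=2.5,fy=2.5,interpolation=cv2.INTER_CUBIC))
E
```

```text
eef_pos: [561.8, 272.7, 429.6]
force: [1.0, -0.8, -3.0]
eef_pos: [561.8, 272.7, 509.5]
force: [0.2, -0.5, -2.7]
eef_pos: [561.9, 272.7, 508.1]
force: [0.1, -0.3, -3.2]
```

View pics/s4.png

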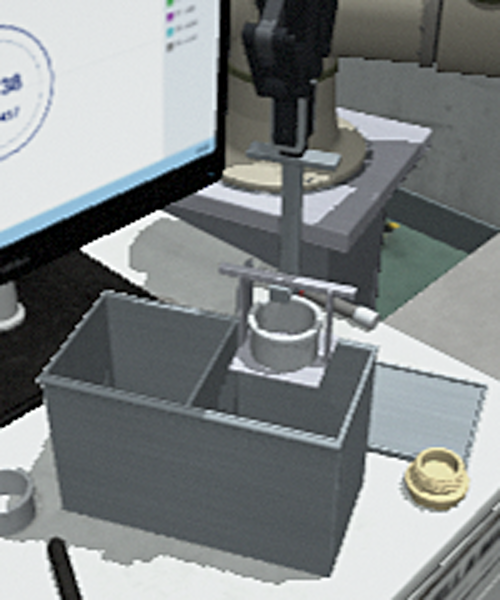

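The carrier hangs level on the hook above the rim. Its bar ends are at (220,270) and (356,290), with the plate below at (280,370).

```bash
python3 - <<'E'
from h import *
f=lambda p:(p[0]/2.5+170-.3,p[1]/2.5+60-.3)
A=ray("scene",f((220,270)),235);B=ray("scene",f((356,290)),235);m=(A+B)/2
print(A,B,m,np.linalg.norm(A-B)); u=np.array([np.cos(np.radians(8.2)),np.sin(np.radians(8.2))]); v=np.array([-u[1],u[0]])
o=ctrl.sense()["eef_pos"][:2]; print("bar rel hook",(m[:2]-o)@u,(m[:2]-o)@v)
go(*(np.array([411.9,332.9])-14*u),508,8.2)
E
```

```text
[583.29663201 228.7457872  235.        ] [561.66949995 323.31602015 235.        ] [572.48306598 276.03090368 235.        ] 97.01165806648854
bar rel hook 10.972107959297041 1.7662439339867155
t 14.3 yaw y 8.2 tilt [-0.03 -0.01] shift [  80.9 -153.9    0.5] J6 0.12 F [-0.3 -0.4 -2.5]
rz -0.0
```

Scaled: -104 mm is -0.1387, -89 mm is -0.1187.

```bash
echo '[[0.0027, -0.0067, 0, 0, 0, 0], [0.0107, -0.02, 0, 0, 0, 0], [0.02, -0.0387, 0, 0, 0, 0], [0.0307, -0.0587, 0, 0, 0, 0], [0.0413, -0.0787, 0, 0, 0, 0], [0.052, -0.0987, 0, 0, 0, 0], [0.0627, -0.1187, 0, 0, 0, 0], [0.0733, -0.1387, 0, 0, 0, 0]]' | python3 steer.py| grep -E "eef|^force"; echo '[[0.0107, -0.02, 0, 0, 0, 0], [0.0213, -0.04, 0, 0, 0, 0], [0.0293, -0.056, 0, 0, 0, 0], [0.0333, -0.0627, 0, 0, 0, 0], [0.0347, -0.0667, 0, 0, 0, 0], [0.0347, -0.0667, 0, 0, 0, 0], [0.0347, -0.0667, 0, 0, 0, 0], [0.0347, -0.0667, 0, 0, 0, 0]]' | python3 steer.py| grep -E "eef|^force";  echo '[[0, 0, 0.0107, 0, 0, 0], [0, 0, 0.0267, 0, 0, 0], [0, 0, 0.0467, 0, 0, 0], [0, 0, 0.0667, 0, 0, 0], [0, 0, 0.0867, 0, 0, 0], [0, 0, 0.1067, 0, 0, 0], [0, 0, 0.12, 0, 0, 0], [0, 0, 0.1267, 0, 0, 0]]' | python3 steer.py| grep -E "eef|^force"; echo '[[0, 0, 0.0093, 0, 0, 0], [0, 0, 0.0227, 0, 0, 0], [0, 0, 0.036, 0, 0, 0], [0, 0, 0.0493, 0, 0, 0], [0, 0, 0.0573, 0, 0, 0], [0, 0, 0.0613, 0, 0, 0], [0, 0, 0.0613, 0, 0, 0], [0, 0, 0.0613, 0, 0, 0]]' | python3 steer.py; python3 - <<'E'
from h import *
im=imaging.capture("scene")[:,:,::-1]
cv2.imwrite("pics/s5.png",cv2.resize(im[110:310,250:450],None,fx=3,fy=3,interpolation=cv2.INTER_CUBIC))
E
```

```text
eef_pos: [449.9, 312.5, 508.8]
force: [0.3, 0.6, -3.0]
eef_pos: [398.3, 330.8, 508.5]
force: [0.1, 0.2, -1.9]
eef_pos: [397.8, 330.9, 412.3]
force: [-1.0, 0.2, -1.5]
time_s: 17.5
eef_pos: [397.9, 331.0, 368.0]
ee_rot: [0.0, 0.655, 0.756, 0.0]
force: [0.5, 0.1, -2.6]
grip_width: 0.176
grip_force: 78.2
```

View pics/s5.png

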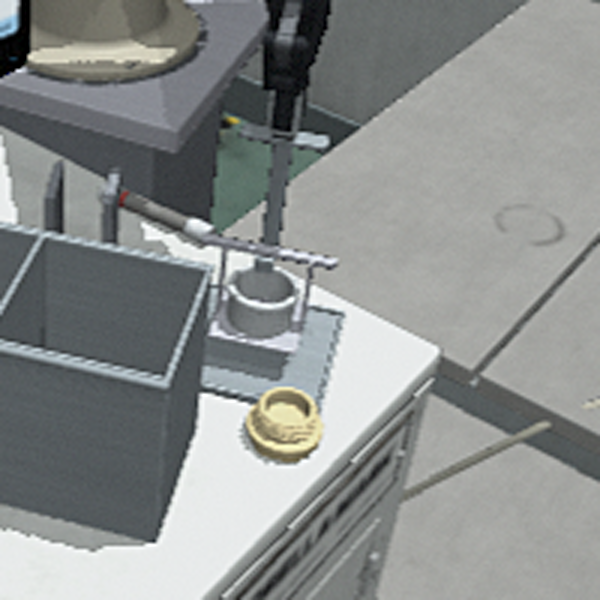

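The carrier hangs level over the tray, with the bar from (207,237) to (337,263) and the tray corner at (344,312). I'll lower it slowly.

```bash
python3 - <<'E'
from h import *
f=lambda p:(p[0]/3+250-.33,p[1]/3+110-.33)
print((ray("scene",f((207,237)),95)+ray("scene",f((337,263)),95))/2)
E
echo '[[0, 0, 0.004, 0, 0, 0], [0, 0, 0.0093, 0, 0, 0], [0, 0, 0.0147, 0, 0, 0], [0, 0, 0.0187, 0, 0, 0], [0, 0, 0.0227, 0, 0, 0], [0, 0, 0.0253, 0, 0, 0], [0, 0, 0.0267, 0, 0, 0], [0, 0, 0.0267, 0, 0, 0]]' | python3 steer.py| grep -E "eef|^force"; for i in 1 2 3; do echo '[[0, 0, 0.0007, 0, 0, 0], [0, 0, 0.0013, 0, 0, 0], [0, 0, 0.002, 0, 0, 0], [0, 0, 0.0027, 0, 0, 0], [0, 0, 0.0027, 0, 0, 0]]' | python3 steer.py| grep -E "eef|^force"; done
```

```text
[407.4707774  335.40956794  95.        ]
eef_pos: [397.9, 330.9, 347.6]
force: [-0.4, 0.4, -3.7]
eef_pos: [397.9, 330.9, 345.6]
force: [0.5, 0.5, -2.6]
eef_pos: [397.9, 330.9, 343.6]
force: [-0.1, -0.3, -2.0]
eef_pos: [397.9, 330.9, 341.8]
force: [-0.2, 0.2, -1.7]
```

Scaled: 4 mm is 0.0053, 3 mm is 0.004.

```bash
for i in 1 2 3; do echo '[[0, 0, 0.0013, 0, 0, 0], [0, 0, 0.0027, 0, 0, 0], [0, 0, 0.004, 0, 0, 0], [0, 0, 0.0053, 0, 0, 0], [0, 0, 0.0053, 0, 0, 0], [0, 0, 0.0053, 0, 0, 0]]' | python3 steer.py| grep -E "eef|^force"; done
```

```text
eef_pos: [397.9, 330.9, 337.7]
force: [0.1, 0.2, -1.4]
eef_pos: [397.9, 330.9, 333.7]
force: [-0.0, 0.4, -0.9]
eef_pos: [397.9, 330.9, 329.7]
force: [0.1, -0.0, -0.1]
```

Scaled: -40 mm is -0.0533, -32 mm is -0.0427.

```bash
echo '[[0, -0.0053, 0, 0, 0, 0], [0, -0.012, 0, 0, 0, 0], [0, -0.0187, 0, 0, 0, 0], [0, -0.0253, 0, 0, 0, 0], [0, -0.0333, 0, 0, 0, 0], [0, -0.0427, 0, 0, 0, 0], [0, -0.0533, 0, 0, 0, 0], [0, -0.0533, 0, 0, 0, 0]]' | python3 steer.py| grep -E "eef|^force"; python3 - <<'E'
from h import *
im=imaging.capture("scene")[:,:,::-1]
cv2.imwrite("pics/s6.png",cv2.resize(im[110:310,250:450],None,fx=3,fy=3,interpolation=cv2.INTER_CUBIC))
E
```

```text
eef_pos: [357.3, 325.2, 329.8]
force: [-0.6, 0.8, -1.5]
```

View pics/s6.png

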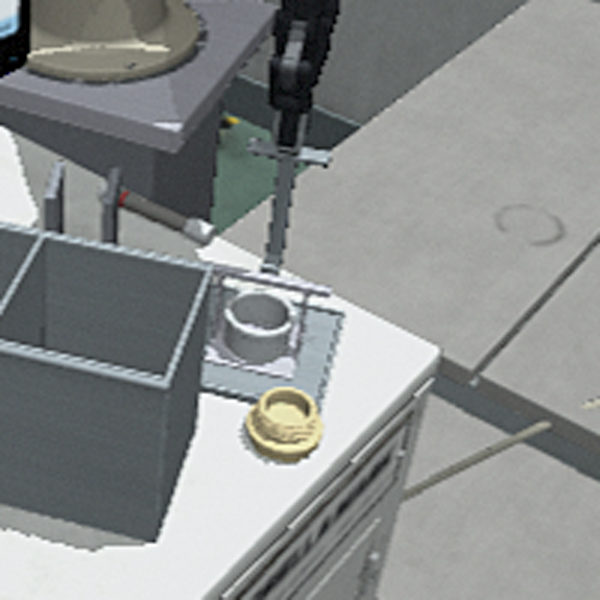

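The carrier stands upright on the tray with the sleeve at (258,325), and the hook is clear behind the bar at (270,270). I'll rise and carry the rod back.

Scaled: -125 mm is -0.1667, -105 mm is -0.14.

```bash
echo '[[0, 0, -0.0107, 0, 0, 0], [0, 0, -0.0333, 0, 0, 0], [0, 0, -0.06, 0, 0, 0], [0, 0, -0.0867, 0, 0, 0], [0, 0, -0.1133, 0, 0, 0], [0, 0, -0.14, 0, 0, 0], [0, 0, -0.1667, 0, 0, 0], [0, 0, -0.1667, 0, 0, 0]]' | python3 steer.py| grep -E "eef|^force"; python3 -c "
from h import *
go(411.4,184.8,455,15)"
```

```text
eef_pos: [358.4, 325.2, 457.4]
force: [0.7, -0.1, -1.6]
t 23.3 yaw y 8.2 tilt [0.27 0.14] shift [-146.5   32.4    2.3] J6 0.35 F [ 0.7 -0.1 -1.6]
rz -0.119
```

Scaled: -146 mm is -0.1947, -135 mm is -0.18, -0.119 rad is -0.0379.

```bash
echo '[[-0.0133, 0.0027, 0, 0, 0, -0.0064], [-0.0467, 0.0107, 0, 0, 0, -0.0159], [-0.08, 0.0173, 0, 0, 0, -0.0255], [-0.1133, 0.0253, 0, 0, 0, -0.0379], [-0.1467, 0.032, 0, 0, 0, -0.0379], [-0.18, 0.04, 0, 0, 0, -0.0379], [-0.1947, 0.0427, 0, 0, 0, -0.0379], [-0.1947, 0.0427, 0, 0, 0, -0.0379]]' | python3 steer.py| grep -E "eef|^force"; echo '[[0, 0, 0, 0, 0, 0], [0, 0, 0, 0, 0, 0], [0, 0, 0, 0, 0, 0]]' | python3 steer.py | grep -E "eef|^force";python3 -c "
from h import *
go(411.4,184.8,297,15)"
```

```text
eef_pos: [411.1, 184.5, 454.1]
force: [0.2, -0.3, -1.6]
eef_pos: [410.4, 186.0, 454.6]
force: [0.7, -0.3, -1.1]
t 24.4 yaw y 15.1 tilt [-0.01  0.  ] shift [ -1.4   0.6 157.6] J6 -0.1 F [ 0.7 -0.3 -1.1]
rz 0.001
```

Scaled: 140 mm is 0.1867, 135 mm is 0.18.

```bash
echo '[[-0.0013, 0.0007, 0.0133, 0, 0, 0], [-0.0013, 0.0007, 0.04, 0, 0, 0], [-0.0013, 0.0007, 0.0733, 0, 0, 0], [-0.0013, 0.0007, 0.1067, 0, 0, 0], [-0.0013, 0.0007, 0.14, 0, 0, 0], [-0.0013, 0.0007, 0.1667, 0, 0, 0], [-0.0013, 0.0007, 0.18, 0, 0, 0], [-0.0013, 0.0007, 0.1867, 0, 0, 0]]' | python3 steer.py| grep -E "eef|^force"; echo '[[0, 0, 0.004, 0, 0, 0], [0, 0, 0.008, 0, 0, 0], [0, 0, 0.012, 0, 0, 0], [0, 0, 0.016, 0, 0, 0], [0, 0, 0.0187, 0, 0, 0], [0, 0, 0.0187, 0, 0, 0], [0, 0, 0.0187, 0, 0, 0]]' | python3 steer.py | grep -E "eef|^force"; echo '[[0, 0, 0.0013, 0, 0, 0], [0, 0, 0.0027, 0, 0, 0], [0, 0, 0.004, 0, 0, 0], [0, 0, 0.004, 0, 0, 0], [0, 0, 0.004, 0, 0, 0]]' | python3 steer.py | grep -E "eef|^force"
```

```text
eef_pos: [411.4, 184.5, 313.8]
force: [-0.5, -1.2, -1.0]
eef_pos: [411.5, 184.5, 300.8]
force: [0.1, 0.5, -1.2]
eef_pos: [411.5, 184.5, 297.7]
force: [-0.3, 0.3, -1.2]
```

Scaled: 1.5 mm is 0.002, 1 mm is 0.0013.

```bash
echo '[[0, 0, 0.0007, 0, 0, 0], [0, 0, 0.0013, 0, 0, 0], [0, 0, 0.002, 0, 0, 0], [0, 0, 0.002, 0, 0, 0]]' | python3 steer.py | grep -E "eef|^force"; echo '[[0, 0, 0.0007, 0, 0, 0], [0, 0, 0.0013, 0, 0, 0], [0, 0, 0.0013, 0, 0, 0]]' | python3 steer.py | grep -E "eef|^force"
```

```text
eef_pos: [411.5, 184.4, 296.1]
force: [0.1, 0.0, -0.5]
eef_pos: [411.5, 184.5, 296.0]
force: [-4.5, -0.3, 8.9]
```

Contact came at the original height of 296, so the flange is seated. I'll open the fingers, rise and look.

Units first: shifts go in shares of 750 mm and turns go in shares of pi rad. So 260 mm is 0.3467, 200 mm is 0.2667.

```bash
echo '[[0, 0, 0, 0, 0, 0], [0, 0, 0, 0, 0, 0], [0, 0, 0, 0, 0, 0], [0, 0, 0, 0, 0, 0], [0, 0, 0, 0, 0, 0], [0, 0, 0, 0, 0, 0], [0, 0, 0, 0, 0, 0], [0, 0, 0, 0, 0, 0]]' | python3 steer.py 1.0 | grep -E "eef|^force|width"; echo '[[0, 0, -0.0133, 0, 0, 0], [0, 0, -0.04, 0, 0, 0], [0, 0, -0.08, 0, 0, 0], [0, 0, -0.12, 0, 0, 0], [0, 0, -0.16, 0, 0, 0], [0, 0, -0.2, 0, 0, 0], [0, 0, -0.2, 0, 0, 0]]' | python3 steer.py | grep -E "eef|^force"; echo '[[0.0533, -0.04, 0, 0, 0, 0], [0.1067, -0.08, 0, 0, 0, 0], [0.16, -0.12, 0, 0, 0, 0], [0.2133, -0.16, 0, 0, 0, 0], [0.2667, -0.2, 0, 0, 0, 0], [0.32, -0.24, 0, 0, 0, 0], [0.3467, -0.24, 0, 0, 0, 0], [0.3467, -0.24, 0, 0, 0, 0]]' | python3 steer.py | grep -E "eef|^force"; python3 - <<'E'
from h import *
s=imaging.capture("scene")[:,:,::-1]; t=imaging.capture("top")[:,:,::-1]; z=cv2.imread("pics/top0.png")
cv2.imwrite("pics/end.png",cv2.resize(np.hstack([s[130:320,170:370],t[120:310,190:390]]),None,fx=2,fy=2,interpolation=cv2.INTER_CUBIC))
b=np.abs(t[115:210,297:375].astype(int)-z[115:210,297:375]).max(2); r=np.abs(t[235:285,288:345].astype(int)-z[235:285,288:345]).max(2)
print("changed px blank well",(b>60).sum(),"rack",(r>60).sum(), ctrl.sense()["time_s"])
E
```

```text
eef_pos: [411.5, 184.4, 295.2]
force: [-0.1, -0.5, 0.4]
grip_width: 1.001
eef_pos: [411.4, 184.5, 449.5]
force: [0.4, -0.3, -0.2]
eef_pos: [168.9, 390.2, 445.0]
force: [-0.3, 0.2, -0.0]
changed px blank well 0 rack 27 29.5
```

View pics/end.png

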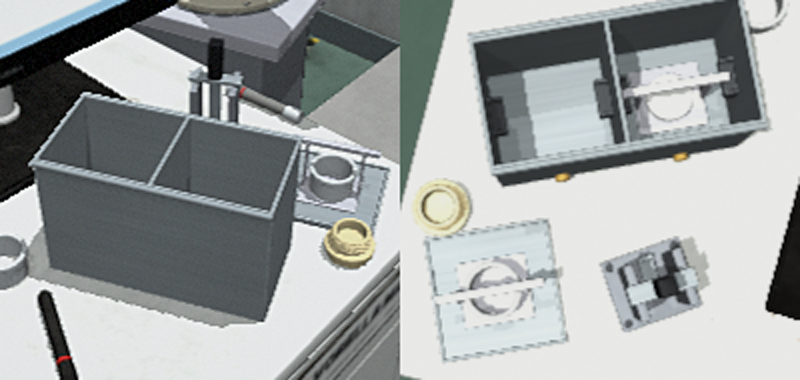

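The sleeve carrier is centred on the tray (plate at about (495,291), tray at about (496,290)). The rod is back in its rack and the blank carrier hasn't moved. I'm handing in.

```bash
echo '[[0, 0, 0, 0, 0, 0], [0, 0, 0, 0, 0, 0], [0, 0, 0, 0, 0, 0]]' | python3 steer.py | grep force; python3 -c "
from rig import ctrl, imaging
print(ctrl.finish_job())"
```

```text
force: [0.3, 0.1, 0.4]
grip_force: 0.0
the job is handed in; nothing more can be done
None
```

The job is handed in, with no verdict returned: the sleeve carrier stands upright and centred on the drip tray, the hook rod hangs back in its rack, the blank carrier shows no movement, and it took about 30 s of the 61 s limit.

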